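Clamp a model fuselage in the repair cradle with its captive wing knob

TASK

Clamp the magenta fuselage in its repair cradle: swing the raised bar fully down over it, then turn the bar's orange wing knob backwards (anticlockwise from above) until it drops into a thread start with a click, and then turn it forwards (clockwise) until it is screwed fully home. Let go, and leave the other things on the bench where they are.

Things in the scene. Friction and masses are not known exactly. Their poses are not given: they have to be found in the camera images.
- jig: Repair cradle fixed to the bench: plywood plate 150 x 340 x 15 mm, a magenta model fuselage (300 mm long along the jig's x, top 89 mm above the bench) lying across it. Origin on the bench top, z up. Hinge at jig y = +100 mm; upright steel stud with a thread at y = -100 mm. The bar, when down, lies along the jig's y over both
- bar (a joint): Angle of the aluminium bar (26 mm wide, 12 mm thick) about its hinge: 0 = fully down, level, on its stop; positive = free end raised (0.45 to 0.8 rad at the start). The hinge is stiff: the bar stays where it is left and does not fall. A push of 1 to 6 N on its red end moves it; push it all the way to the stop
- hinge (a point): Centre of the bar's hinge pin, 70 mm above the bench; the pin lies along the jig's x
- tab (a point): Centre of the upper face of the bar's red free end (34 mm long, 27 mm wide, 12.6 mm thick), 255 mm from the hinge along the bar; with the bar level, 34 mm above the hinge pin. Push down here, or pinch across the 27 mm width (point x). z is the face's normal. The knob's axis is 55 mm nearer to the hinge
- wing (a point): Grip centre of the orange wing knob, on its upright axis. The wing is a plate 60 mm long (point's x), 14 mm thick (point's y: grip across it), from 14 mm below to 16 mm above this point; a 14 mm hub reaches 10 mm further down. Captive in the bar 200 mm from the hinge, it turns either way (friction 0.01 N m) and slides about 17 mm along its axis; weight and spring press it down (3.5 N) if not held
- bar_top (a point): Point on the bar's upper face on the knob's axis; 104 mm above the bench with the bar down. The wing's grip centre is 38 mm above it while the knob rides on the thread's flat crown, 30 mm when it has dropped into a thread start, and 26 mm when screwed fully home (142, 134 and 130 mm above the bench)
- stud_top (a point): Centre of the stud's top (fixed), 70 mm above the bench; its three thread starts, 120 degrees apart at an unknown angle, are hidden by the knob's black skirt once the bar is down. On the crown the knob cannot go forwards: a stop blocks it. Turned backwards 0.7 to 1.6 rad it meets a stop (torque rises; 0.2 N m is plenty); there, let go or lowered, it drops 8 mm: the click
- stud_foot (a point): Foot of the stud on the plywood plate, 15 mm above the bench. After the click, turning the knob forwards (clockwise from above) about 1.2 to 1.35 rad to a firm stop screws it home: level for the first 0.25 to 0.45 rad, then 5.7 mm down per rad for 0.7 rad, then level for the last 0.2 rad. The fingers must follow it down or grip lightly
- tub: White open filler tub, 90 mm diameter, 85 mm high, origin at its underside; leave alone
- tub_lid: White lid disc of the tub, 94 mm diameter, 10 mm thick, origin at its underside; leave alone
- tape: Roll of terracotta-orange tape, 80 mm diameter, 20 mm high, origin at its underside; leave alone
- glue: Small glue bottle with red cap, 36 mm diameter, 85 mm high, origin at its underside; leave alone
- filler: Small brass-coloured can, 40 mm diameter, 75 mm high, origin at its underside; leave alone
- lamp: Black hand lamp lying on its side, 28 mm thick, 205 mm long along its x, origin under its body; leave alone
- driver: Screwdriver, 170 mm long along its x, lying on the bench; leave alone

How it is judged:
On the way, in this order (a step that is already met when the one before it is completed fails the run):
1. the bar is swung fully down (value of joint bar below 0.02 rad), for 0.2 s.
2. the knob has dropped into a thread start (z of wing in the frame of jig below 0.137 m and value of joint bar below 0.02 rad), for 0.2 s.
At the end, for the whole second after the job is handed in: The bar is down (within 0.02 rad of level) and at rest, and the wing knob is screwed home: its grip centre no more than 131.3 mm above the bench (130 mm when fully home) (z of wing in the frame of jig below 0.1313 m and value of joint bar below 0.02 rad and velocity of joint bar below 0.05 rad/s); the robot touches nothing.
It fails at once if a bystander on the bench is shifted by more than 30 mm (distance of any of tub, tub_lid, tape, glue, filler, lamp, driver from where it was at the start of the episode above 0.03 m).
It also fails if it takes over 64 s, if anything falls off the work surface, if the arm or the gripper's body presses on something with over 40 N, if the wrist force passes 120 N, or if a joint passes its speed limit or range.

ROBOT

A 6-joint arm with a two-finger parallel gripper is mounted at the origin on the work surface. World frame = base frame: x ahead of the robot, y to its left, z up, the work surface at z = 0. Lengths are in m, angles in rad, forces in N, time in s.
With the tool pointing down it reaches from about 0.325 to 0.875 m from the base axis. Payload 4.4 kg.
Tool frame: the origin (TCP) lies at the very end of the fingers, on their centre line; the grasp point (between the pads) lies 19 mm behind it; z points along the fingers, y is the line along which they close (so a half turn about z gives the same grasp; the last joint's range is limited). The gripper opens to 85 mm and grips with 20 to 120 N. Pads are 22 mm wide; open, the fingers measure 114 mm over their backs; the gripper's body (76 mm by 85 mm) begins 54 mm behind the grasp point. The pads swing forward as they close: fully open they stand 13 mm farther back than shut.
Start: joints at [1.101, 0.207, 1.542, -0, 1.393, -0.15], TCP at [0.18, 0.546, 0.231] pointing down, gripper open.
Joint ranges: [-2.73, 2.73], [-0.86, 2.22], [0.23, 2.46], [-1.11, 4.25], [0.08, 2.63], [-2.82, 2.82]. Speed limits (rad/s): [2.79, 2.79, 3.14, 3.14, 3.14, 3.14].

INTERFACE

Orientations are given as a unit quaternion [w, x, y, z].
In Python, from cell import sense, optics, ticket gives the robot as it stands.
- The arm moves only by the shell command python3 -m jog 'ROWS' [OPENING]. ROWS is JSON, a list of rows, each an object of numbers: "x", "y", "z": the shift along the tool's x, y, z in m; "rx", "ry", "rz": the turn, a rotation vector about the tool's x, y, z in rad. A call has 1 to 12 rows; each row is the pose to reach, as a shift and turn from the pose commanded when the call began, along the tool's axes at that moment; what a row does not reach only later rows make up. A row lasts 1/10 s, in which the tool goes at most 50 mm and 8.59 degrees, less where a joint would pass 70% of its speed; a pose out of reach is approached as far as the arm can. A call with a gripper value outside its range is refused whole. OPENING is the closure in counts, from 0 (fully open) to 255 (shut), set as the call begins (- or left out, the last holds). The fingers move at their own pace and stop on an object; the grip force is fixed at half the most. Time passes only in rows, so rows that repeat a pose let the fingers close. It gives the time, the measured TCP pose, the force, the opening and the grip force at its end, in the units of the state.
- sense(): the state, without advancing time (a new reading comes with each control period).
- optics.read_camera(name): name is "scene" or "side" or "wrist"; returns the picture (420x560x3 uint8, red, green, blue); there is no depth.
- optics.camera_model(name): a dict with "fx", "fy", "cx", "cy" (pixels), "extrinsics" (4x4, takes a point from camera to world coordinates). Camera axes: x right, y down, z forward; pixel columns grow to the right and rows downward; lengths in m; the calibration is good to about 2 mm. A picture is of the moment at which its call begins: read the wrist's pose just before it. camera_model takes no time and is no camera call; for the wrist camera it gives the pose at the moment of the call.
- ticket.sign_off(): hands the job in; it is judged then, once.
The state is a dict: "time": time; "qpos": joint angles; "qvel": joint speeds; "joint_torque": joint torques, N m; "eef_pos": TCP position; "eef_rot": TCP orientation; "force": force on the tool from outside, world axes, zero at the start; "ft_torque": the same for the moment, N m; "grip_width": finger opening in m; "grip_force": force on a finger pad.
Only numpy, scipy, OpenCV 4.12 (cv2) and the standard library are available. Lean on these libraries where they do the work, as an engineer would, in place of code of your own. Each camera call takes 0.05 s, during which the arm holds its last target. There are 200 camera calls.

## Working session

There is one attempt and no reset: what is moved stays moved. The work goes in short steps, Python scripts to look and compute and a shell command to move; the robot and the scene stay as the last step left them, time stands still between calls to the robot, and variables do not carry over. Pictures are saved under pics/ and viewed, at most 10 in all, crops included, and the job is handed in when it is done.

```bash
mkdir -p pics; ls
python3 - <<'E'
from cell import sense, optics
import cv2,numpy as np
s=sense();print(s)
ims=[]
for n in("scene","side","wrist"):
    m=optics.camera_model(n);im=optics.read_camera(n);np.save('pics/'+n+'0.npy',im)
    print(n,m['fx'],m['fy'],m['cx'],m['cy'],np.round(m['extrinsics'],4).tolist())
    cv2.imwrite(f'pics/{n}0.png',im[:,:,::-1])
E
```

```text
pics
{'time': 0.0, 'qpos': array([ 1.10146689e+00,  2.07467134e-01,  1.54299201e+00, -1.27530590e-05,
        1.39349460e+00, -1.50478384e-01]), 'qvel': array([ 0.00126576,  0.0003852 , -0.00079342,  0.00035271,  0.00070075,
       -0.00077589]), 'joint_torque': array([ 2.43769602e-03, -3.83031249e+01, -2.91599947e+01,  4.63882918e-05,
        1.04713728e-02, -2.47997070e-05]), 'eef_pos': array([0.17989673, 0.54531773, 0.23008096]), 'eef_rot': array([-3.54050529e-04,  1.58749817e-01,  9.87318136e-01, -1.12621914e-03]), 'force': array([-1.02591917, -0.24625267,  0.45321453]), 'ft_torque': array([0.02366191, 0.02404967, 0.01567445]), 'grip_force': 0.0, 'grip_width': 0.08511141012348164}
scene 486.29229362961433 486.29229362961433 275.2807634721388 209.0210291339291 [[0.5497, 0.6014, -0.5797, 1.4033], [0.8351, -0.412, 0.3645, -0.605], [-0.0196, -0.6845, -0.7287, 1.1539], [0.0, 0.0, 0.0, 1.0]]
side 430.53627572440894 430.53627572440894 277.4705381669884 199.34404171305752 [[0.7742, -0.3155, 0.5487, -0.2712], [-0.6328, -0.4042, 0.6605, -1.0398], [0.0134, -0.8585, -0.5126, 0.8614], [0.0, 0.0, 0.0, 1.0]]
wrist 289.17219545226743 289.17219545226743 281.42847960774026 210.38842986480668 [[0.3131, 0.9117, 0.2659, 0.1116], [0.9497, -0.2993, -0.0919, 0.568], [-0.0042, 0.2813, -0.9596, 0.3729], [0.0, 0.0, 0.0, 1.0]]
```

View pics/scene0.png

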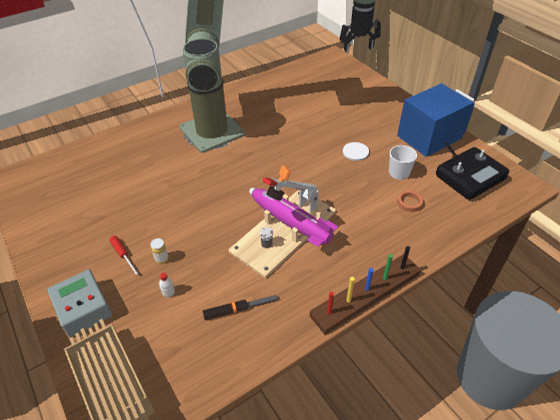

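View pics/side0.png

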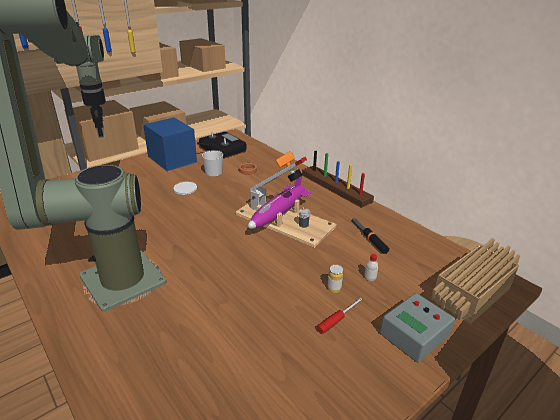

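The scene camera shows the jig near (285,225): stud at about (266,238), hinge at about (312,195), orange wing at (285,173), red tab at (268,183). In the side view the stud is at about (304,216), the hinge at (258,197), the wing at (286,159) and the tab at (302,160). I'll zoom in on both.

Run:
```python
import cv2,numpy as np
a=np.load('pics/scene0.npy')[155:275,220:350];b=np.load('pics/side0.npy')[140:250,225:345]
a=cv2.resize(a,None,fx=3,fy=3,interpolation=2);b=cv2.resize(b,None,fx=3.3,fy=3.3,interpolation=2)[:360]
c=np.hstack([a,b]);print(a.shape,b.shape);cv2.imwrite('pics/zoom.png',c[:,:,::-1])
```

```text
(360, 390, 3) (360, 396, 3)
```

View pics/zoom.png

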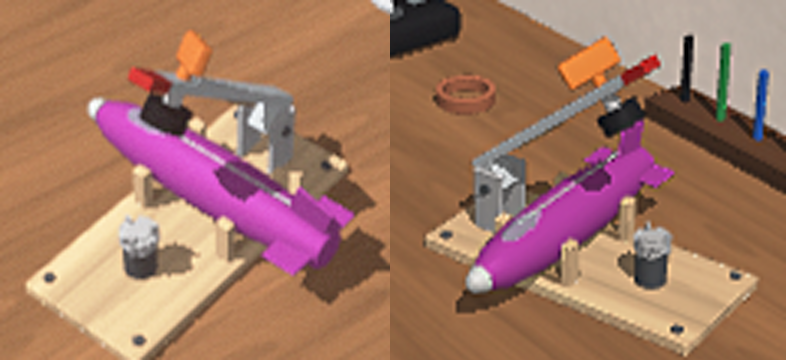

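```bash
cat > h.py <<'E'
import numpy as np
from cell import optics
def ray(cam,p,m=None):
    m=m or optics.camera_model(cam);E=np.array(m['extrinsics'])
    d=E[:3,:3]@np.array([(p[0]-m['cx'])/m['fx'],(p[1]-m['cy'])/m['fy'],1]);return E[:3,3],d/np.linalg.norm(d)
def plane(cam,p,z,m=None):
    o,d=ray(cam,p,m);return o+d*(z-o[2])/d[2]
def tri(rs):
    A=sum(np.eye(3)-np.outer(d,d) for o,d in rs);b=sum((np.eye(3)-np.outer(d,d))@o for o,d in rs)
    x=np.linalg.solve(A,b);return x,max(np.linalg.norm(np.cross(d,x-o)) for o,d in rs)
E
python3 - <<'E'
from h import *
import cv2
np.set_printoptions(precision=4,suppress=True)
S=lambda x,y:(x/3+220-.33,y/3+155-.33)
D=lambda x,y:((x-390)/3.3+225-.35,y/3.3+140-.35)
im={n:np.load(f'pics/{n}0.npy') for n in('scene','side')}
def cen(n,box,lo,hi):
    x0,x1,y0,y1=box;h=cv2.cvtColor(im[n][y0:y1,x0:x1],cv2.COLOR_RGB2HSV);k=cv2.inRange(h,lo,hi)
    k=cv2.connectedComponentsWithStats(k);i=1+np.argmax(k[2][1:,4]);print(n,k[2][i],k[3][i]+[x0,y0]);return k[3][i]+[x0,y0]
w=[cen(n,b,(7,170,120),(16,255,255)) for n,b in(('scene',(265,300,160,190)),('side',(270,300,148,172)))]
print('wing',tri([ray('scene',w[0]),ray('side',w[1])]))
print('tab',tri([ray('scene',S(149,79)),ray('side',D(641,69))]))
print('stud',tri([ray('scene',S(138,226)),ray('side',D(652,235))]),plane('scene',S(138,226),.07),plane('side',D(652,235),.07))
for n,f,ps in(('scene',S,[(48,278),(139,341),(331,167)]),('side',D,[(735,275),(676,329),(433,238)])):
    for p in ps: print(n,plane(n,f(*p),.016))
print('skirt',tri([ray('scene',S(167,112)),ray('side',D(620,117))]))
E
```

```text
scene [ 14   5  11  16 123] [283.7073 173.0325]
side [  6   4  18  15 163] [284.7914 159.2025]
wing (array([ 0.5765, -0.0543,  0.2415]), np.float64(5.758942742864738e-05))
tab (array([ 0.5936, -0.1127,  0.2547]), np.float64(0.000998654985328585))
stud (array([ 0.5981, -0.1352,  0.0714]), np.float64(0.0018001959116615595)) [ 0.5958 -0.1327  0.07  ] [ 0.5991 -0.1361  0.07  ]
scene [ 0.5625 -0.2203  0.016 ]
scene [ 0.6789 -0.1869  0.016 ]
scene [0.6017 0.1052 0.016 ]
side [ 0.6746 -0.1881  0.016 ]
side [ 0.5584 -0.2203  0.016 ]
side [0.4634 0.0704 0.016 ]
skirt (array([ 0.5873, -0.091 ,  0.195 ]), np.float64(0.0015911639814233138))
```

```bash
T='{"x":-0.598,"y":-0.498,"z":-0.10,"rz":0.99}'; python3 -m jog '[{"x":-0.598,"y":-0.498,"z":-0.10,"rz":0.99},{"x":-0.598,"y":-0.498,"z":-0.10,"rz":0.99},{"x":-0.598,"y":-0.498,"z":-0.10,"rz":0.99},{"x":-0.598,"y":-0.498,"z":-0.10,"rz":0.99},{"x":-0.598,"y":-0.498,"z":-0.10,"rz":0.99},{"x":-0.598,"y":-0.498,"z":-0.10,"rz":0.99},{"x":-0.598,"y":-0.498,"z":-0.10,"rz":0.99},{"x":-0.598,"y":-0.498,"z":-0.10,"rz":0.99},{"x":-0.598,"y":-0.498,"z":-0.10,"rz":0.99},{"x":-0.598,"y":-0.498,"z":-0.10,"rz":0.99},{"x":-0.598,"y":-0.498,"z":-0.10,"rz":0.99},{"x":-0.598,"y":-0.498,"z":-0.10,"rz":0.99}]' 255
cat >> h.py <<'E'
from scipy.spatial.transform import Rotation as R
from cell import sense
TH=0.259; STUD=np.array([.5975,-.1345]); HINGE=STUD+.2*np.array([-np.sin(TH),np.cos(TH)])
def go(p,th):
    """rows values to reach world TCP p, tool down with tool-y at yaw th"""
    s=sense();r=R.from_quat(np.roll(s['eef_rot'],-1));
    y=np.array([np.cos(th),np.sin(th),0]);z=np.array([0,0,-1.]);t=R.from_matrix(np.c_[np.cross(y,z),y,z])
    print('t',round(s['time'],2),'pos',s['eef_pos'].round(4),'yaw',np.arctan2(*r.as_matrix()[[1,0],1]).round(3),'q6',s['qpos'][5].round(3),'F',s['force'].round(1))
    print('shift',r.inv().apply(np.array(p)-s['eef_pos']).round(4),'rot',(r.inv()*t).as_rotvec().round(3))
def barpt(u,w,a): # u along bar, w above pin, angle a -> world
    al=u*np.cos(a)-w*np.sin(a);return np.r_[HINGE+al*np.array([np.sin(TH),-np.cos(TH)]),.07+u*np.sin(a)+w*np.cos(a)]
E
python3 -c "
from h import *
print(HINGE,[barpt(.258,.034,a).round(3) for a in (.69,.5,.35,.2,.1,0)])
go(barpt(.258,.034,.69)+[0,0,.04],TH)"
```

```text
[0.54627719 0.05882932] [array([ 0.592, -0.113,  0.26 ]), array([ 0.6  , -0.144,  0.224]), array([ 0.605, -0.164,  0.19 ]), array([ 0.609, -0.179,  0.155]), array([ 0.611, -0.186,  0.13 ]), array([ 0.612, -0.191,  0.104])]
t 0.15 pos [0.1799 0.5455 0.2303] yaw 1.252 q6 -0.15 F [0.2 0.6 0.5]
shift [-0.5973 -0.496  -0.0694] rot [-0.002  0.001  0.993]validation failed for argument at $[0]...
```

```bash
python3 -m jog '[{"x":-0.035,"y":-0.029,"z":-0.006,"rz":0.08},{"x":-0.07,"y":-0.058,"z":-0.012,"rz":0.16},{"x":-0.105,"y":-0.087,"z":-0.018,"rz":0.24},{"x":-0.14,"y":-0.116,"z":-0.024,"rz":0.32},{"x":-0.175,"y":-0.145,"z":-0.03,"rz":0.4},{"x":-0.21,"y":-0.174,"z":-0.036,"rz":0.48},{"x":-0.245,"y":-0.203,"z":-0.042,"rz":0.56},{"x":-0.28,"y":-0.232,"z":-0.048,"rz":0.64},{"x":-0.315,"y":-0.261,"z":-0.054,"rz":0.72},{"x":-0.35,"y":-0.29,"z":-0.06,"rz":0.8},{"x":-0.385,"y":-0.319,"z":-0.066,"rz":0.9},{"x":-0.42,"y":-0.348,"z":-0.072,"rz":0.99}]' 255
python3 -c "
from h import *
go(barpt(.258,.034,.69)+[0,0,.04],TH)"
```

```text
t 0.15 pos [0.1799 0.5455 0.2303] yaw 1.252 q6 -0.15 F [0.2 0.6 0.5]
shift [-0.5973 -0.496  -0.0694] rot [-0.002  0.001  0.993]validation failed for argument at $[0]...
```

```bash
python3 -m jog '[{"x":-0.035,"y":-0.029,"z":-0.006,"rx":0,"ry":0,"rz":0.08}]' 255; echo; python3 -m jog --help
```

```text
time: 0.25
eef_pos: [0.2024, 0.5091, 0.2357]
eef_rot: [-0.001, 0.197, 0.98, -0.0]
force: [0.7, -0.9, -0.1]
grip_width: 0.0731
grip_force: 0.0
invalid input: not JSON, or not a number
```

All six keys are required.

```bash
python3 -m jog '[{"x":-0.035,"y":-0.029,"z":-0.006,"rx":0,"ry":0,"rz":0.08},{"x":-0.07,"y":-0.058,"z":-0.012,"rx":0,"ry":0,"rz":0.16},{"x":-0.105,"y":-0.087,"z":-0.018,"rx":0,"ry":0,"rz":0.24},{"x":-0.14,"y":-0.116,"z":-0.024,"rx":0,"ry":0,"rz":0.32},{"x":-0.175,"y":-0.145,"z":-0.03,"rx":0,"ry":0,"rz":0.4},{"x":-0.21,"y":-0.174,"z":-0.036,"rx":0,"ry":0,"rz":0.48},{"x":-0.245,"y":-0.203,"z":-0.042,"rx":0,"ry":0,"rz":0.56},{"x":-0.28,"y":-0.232,"z":-0.048,"rx":0,"ry":0,"rz":0.64},{"x":-0.315,"y":-0.261,"z":-0.054,"rx":0,"ry":0,"rz":0.72},{"x":-0.35,"y":-0.29,"z":-0.06,"rx":0,"ry":0,"rz":0.8},{"x":-0.385,"y":-0.319,"z":-0.066,"rx":0,"ry":0,"rz":0.86},{"x":-0.42,"y":-0.348,"z":-0.072,"rx":0,"ry":0,"rz":0.91}]' 255
python3 -c "
from h import *
go(barpt(.258,.034,.69)+[0,0,.04],TH)"
```

```text
time: 1.45
eef_pos: [0.4566, 0.0219, 0.3094]
eef_rot: [-0.0, 0.61, 0.793, 0.0]
force: [0.8, 0.4, -0.3]
grip_width: 0.0002
grip_force: 0.0
t 1.45 pos [0.4566 0.0219 0.3094] yaw 0.259 q6 -0.401 F [ 0.8  0.4 -0.3]
shift [-0.1647  0.0961  0.0089] rot [ 0. -0.  0.]
```

```bash
python3 -m jog '[{"x":-0.04,"y":0.024,"z":0,"rx":0,"ry":0,"rz":0},{"x":-0.08,"y":0.048,"z":0,"rx":0,"ry":0,"rz":0},{"x":-0.12,"y":0.072,"z":0.003,"rx":0,"ry":0,"rz":0},{"x":-0.16,"y":0.09,"z":0.006,"rx":0,"ry":0,"rz":0},{"x":-0.165,"y":0.096,"z":0.009,"rx":0,"ry":0,"rz":0},{"x":-0.165,"y":0.096,"z":0.009,"rx":0,"ry":0,"rz":0}]'
python3 -c "
from h import *
import cv2
go(barpt(.258,.034,.69)+[0,0,.04],TH)
cv2.imwrite('pics/w1.png',optics.read_camera('wrist')[:,:,::-1])"
```

```text
time: 2.05
eef_pos: [0.5917, -0.1115, 0.2984]
eef_rot: [-0.002, 0.609, 0.793, -0.0]
force: [0.1, -0.8, 0.6]
grip_width: 0.0007
grip_force: 0.0
t 2.05 pos [ 0.5917 -0.1115  0.2984] yaw 0.26 q6 -0.59 F [ 0.1 -0.8  0.6]
shift [-0.0011 -0.0003 -0.0021] rot [-0.003 -0.002  0.001]
```

View pics/w1.png

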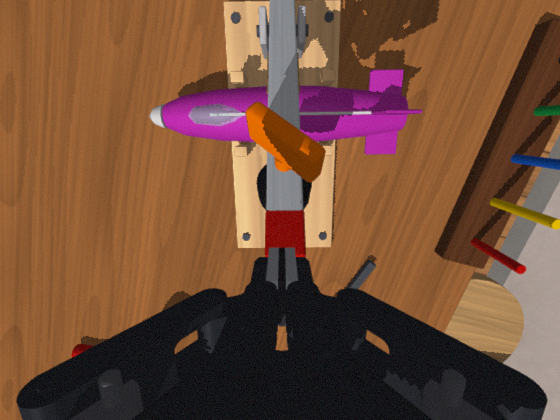

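The wrist view shows the closed fingers at (283,253), centred over the red tab (285,235). The bar runs straight up the image and the wing is at (286,140). Next I'll push the tab down along its arc.

```bash
python3 -m jog '[{"x":0,"y":0,"z":0.02,"rx":0,"ry":0,"rz":0},{"x":0,"y":0,"z":0.038,"rx":0,"ry":0,"rz":0},{"x":-0.008,"y":0,"z":0.046,"rx":0,"ry":0,"rz":0},{"x":-0.017,"y":0,"z":0.055,"rx":0,"ry":0,"rz":0},{"x":-0.025,"y":0,"z":0.065,"rx":0,"ry":0,"rz":0},{"x":-0.033,"y":0,"z":0.075,"rx":0,"ry":0,"rz":0},{"x":-0.04,"y":0,"z":0.086,"rx":0,"ry":0,"rz":0},{"x":-0.047,"y":0,"z":0.097,"rx":0,"ry":0,"rz":0},{"x":-0.054,"y":0,"z":0.108,"rx":0,"ry":0,"rz":0},{"x":-0.06,"y":0,"z":0.12,"rx":0,"ry":0,"rz":0}]'
python3 -m jog '[{"x":-0.005,"y":0,"z":0.012,"rx":0,"ry":0,"rz":0},{"x":-0.009,"y":0,"z":0.024,"rx":0,"ry":0,"rz":0},{"x":-0.013,"y":0,"z":0.036,"rx":0,"ry":0,"rz":0},{"x":-0.016,"y":0,"z":0.048,"rx":0,"ry":0,"rz":0},{"x":-0.019,"y":0,"z":0.06,"rx":0,"ry":0,"rz":0},{"x":-0.021,"y":0,"z":0.070,"rx":0,"ry":0,"rz":0}]'
python3 -c "
from h import *
go(barpt(.258,.034,0),TH)"
```

```text
time: 3.1
eef_pos: [0.6076, -0.1696, 0.1794]
eef_rot: [0.0, 0.609, 0.793, 0.0]
force: [-0.4, 2.4, 2.4]
grip_width: 0.0
grip_force: 1.1
time: 3.7
eef_pos: [0.6131, -0.1893, 0.1097]
eef_rot: [0.0, 0.609, 0.793, 0.0]
force: [-0.2, 1.4, 4.7]
grip_width: -0.0001
grip_force: 2.4
t 3.7 pos [ 0.6131 -0.1893  0.1097] yaw 0.262 q6 -0.696 F [-0.2  1.4  4.7]
shift [-0.0011 -0.001   0.0057] rot [0.001 0.    0.003]
```

```bash
python3 -m jog '[{"x":0,"y":0,"z":0.003,"rx":0,"ry":0,"rz":0},{"x":0,"y":0,"z":0.0055,"rx":0,"ry":0,"rz":0},{"x":0,"y":0,"z":0.0065,"rx":0,"ry":0,"rz":0}]'
python3 -m jog '[{"x":0,"y":0,"z":0.001,"rx":0,"ry":0,"rz":0},{"x":0,"y":0,"z":0.001,"rx":0,"ry":0,"rz":0},{"x":0,"y":0,"z":0.001,"rx":0,"ry":0,"rz":0}]'
```

```text
time: 4.0
eef_pos: [0.613, -0.1898, 0.1045]
eef_rot: [0.001, 0.609, 0.793, -0.0]
force: [-1.1, -1.4, 5.9]
grip_width: -0.0002
grip_force: 2.6
time: 4.3
eef_pos: [0.613, -0.1899, 0.1041]
eef_rot: [0.001, 0.609, 0.793, -0.0]
force: [-0.6, -1.5, 6.4]
grip_width: -0.0001
grip_force: 2.9
```

```bash
python3 -m jog '[{"x":0,"y":0,"z":0.001,"rx":0,"ry":0,"rz":0},{"x":0,"y":0,"z":0.002,"rx":0,"ry":0,"rz":0},{"x":0,"y":0,"z":0.002,"rx":0,"ry":0,"rz":0}]'
python3 -m jog '[{"x":0,"y":0,"z":0.002,"rx":0,"ry":0,"rz":0},{"x":0,"y":0,"z":0.003,"rx":0,"ry":0,"rz":0},{"x":0,"y":0,"z":0.003,"rx":0,"ry":0,"rz":0}]'
```

```text
time: 4.6
eef_pos: [0.6131, -0.1899, 0.104]
eef_rot: [0.001, 0.609, 0.794, -0.001]
force: [-3.6, -0.1, 14.6]
grip_width: 0.0002
grip_force: 6.8
time: 4.9
eef_pos: [0.6131, -0.1899, 0.1039]
eef_rot: [0.001, 0.608, 0.794, -0.001]
force: [-9.2, 1.5, 25.6]
grip_width: 0.0001
grip_force: 12.7
```

```bash
python3 -m jog '[{"x":0,"y":0,"z":-0.02,"rx":0,"ry":0,"rz":0},{"x":0,"y":0,"z":-0.06,"rx":0,"ry":0,"rz":0},{"x":0,"y":0,"z":-0.1,"rx":0,"ry":0,"rz":0},{"x":0,"y":0,"z":-0.13,"rx":0,"ry":0,"rz":0},{"x":0,"y":0,"z":-0.14,"rx":0,"ry":0,"rz":0},{"x":0,"y":0,"z":-0.14,"rx":0,"ry":0,"rz":0}]' 0
cat > look.py <<'E'
from h import *
import cv2,sys
np.set_printoptions(precision=4,suppress=True)
def mask(im,box,hi=17):
    x0,x1,y0,y1=box;k=cv2.inRange(cv2.cvtColor(im[y0:y1,x0:x1],cv2.COLOR_RGB2HSV),(5,170,100),(hi,255,255))
    n,l,st,c=cv2.connectedComponentsWithStats(k);i=1+np.argmax(st[1:,4]);return (l==i).astype('uint8'),st[i]+[x0,y0,0,0,0],c[i]+[x0,y0]
rs=[]
for n,b in(('scene',(235,310,165,270)),('side',(270,340,150,230))):
    im=optics.read_camera(n);k,st,c=mask(im,b);print(n,st,c);rs.append(ray(n,c))
print('wing',tri(rs))
m=optics.camera_model('wrist');im=optics.read_camera('wrist');cv2.imwrite(sys.argv[1],im[:,:,::-1])
k,st,c=mask(im,(0,560,0,300));r=cv2.minAreaRect(cv2.findContours(k,0,2)[0][0]);print(st,c,r)
p=cv2.boxPoints(r);q=np.array([plane('wrist',a,.142,m) for a in p]);print(q)
for i in(0,1):
    d=q[i+1]-q[i];print('edge',np.linalg.norm(d).round(4),'yaw',np.arctan2(d[1],d[0]).round(3))
print('wing ctr z.142',plane('wrist',c,.142,m))
go(np.r_[STUD,.19],TH)
E
python3 look.py pics/w2.png
```

```text
time: 5.5
eef_pos: [0.6131, -0.189, 0.239]
eef_rot: [0.001, 0.609, 0.793, 0.0]
force: [0.1, 0.2, -0.0]
grip_width: 0.0848
grip_force: 0.0
scene [263 206   5  20  69] [264.913  216.1449]
side [297 188  18  13 152] [305.3158 193.3289]
wing (array([ 0.6014, -0.1358,  0.1383]), np.float64(0.0005238009431350063))
[ 253  117   65   63 1371] [285.3246 147.8315] ((285.4441833496094, 147.88124084472656), (78.56407165527344, 18.617542266845703), 43.02506637573242)
[[ 0.5688 -0.1277  0.142 ]
 [ 0.576  -0.1153  0.142 ]
 [ 0.6313 -0.1434  0.142 ]
 [ 0.6245 -0.1569  0.142 ]]
edge 0.0144 yaw 1.047
edge 0.062 yaw -0.471
wing ctr z.142 [ 0.5994 -0.1354  0.142 ]
t 5.65 pos [ 0.6111 -0.1882  0.2346] yaw 0.262 q6 -0.696 F [-0.3 -0.6 -1.1]
shift [0.0553 0.0009 0.0448] rot [-0.004 -0.004  0.003]
```

View pics/w2.png

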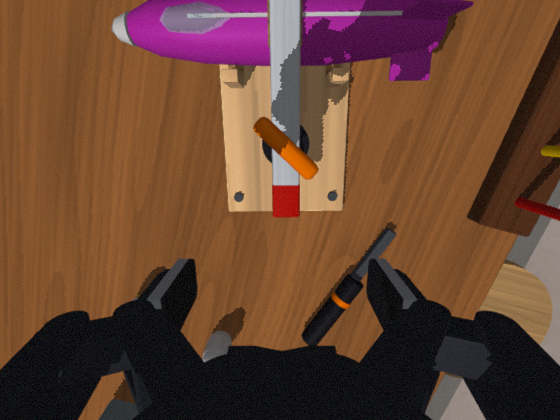

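The wing rectangle is centred at (285,148). On the plane z=0.142 it measures 62 x 14 mm, which fits, and gives a wing yaw of -0.47 and a centre of (0.600,-0.1355). I'll move over it with tool-y at yaw -2.04, which leaves q6 room to turn both ways.

```bash
python3 -m jog '[{"x":0.015,"y":0,"z":0,"rx":0,"ry":0,"rz":0.14},{"x":0.03,"y":0,"z":0,"rx":0,"ry":0,"rz":0.28},{"x":0.045,"y":0,"z":0,"rx":0,"ry":0,"rz":0.42},{"x":0.053,"y":0.001,"z":0,"rx":0,"ry":0,"rz":0.56},{"x":0.053,"y":0.001,"z":0,"rx":0,"ry":0,"rz":0.7},{"x":0.053,"y":0.001,"z":0,"rx":0,"ry":0,"rz":0.84},{"x":0.053,"y":0.001,"z":0,"rx":0,"ry":0,"rz":0.98},{"x":0.053,"y":0.001,"z":0,"rx":0,"ry":0,"rz":1.12},{"x":0.053,"y":0.001,"z":0,"rx":0,"ry":0,"rz":1.26},{"x":0.053,"y":0.001,"z":0,"rx":0,"ry":0,"rz":1.4},{"x":0.053,"y":0.001,"z":0,"rx":0,"ry":0,"rz":1.54},{"x":0.053,"y":0.001,"z":0,"rx":0,"ry":0,"rz":1.68}]' 0
python3 -m jog '[{"x":0,"y":0,"z":0,"rx":0,"ry":0,"rz":0.14},{"x":0,"y":0,"z":0,"rx":0,"ry":0,"rz":0.28},{"x":0,"y":0,"z":0,"rx":0,"ry":0,"rz":0.42},{"x":0,"y":0,"z":0,"rx":0,"ry":0,"rz":0.56},{"x":0,"y":0,"z":0,"rx":0,"ry":0,"rz":0.62},{"x":0,"y":0,"z":0,"rx":0,"ry":0,"rz":0.62}]'
sed -i 's/^go.*/go(np.r_[.600,-.1355,.127],-2.04)/' look.py; python3 look.py pics/w3.png
```

```text
time: 6.85
eef_pos: [0.5985, -0.137, 0.2345]
eef_rot: [-0.001, 0.997, 0.073, -0.003]
force: [0.4, -0.2, 0.1]
grip_width: 0.0855
grip_force: 0.0
time: 7.45
eef_pos: [0.5986, -0.1371, 0.2348]
eef_rot: [-0.0, 0.973, -0.231, -0.003]
force: [-0.8, -0.6, 0.3]
grip_width: 0.0853
grip_force: 0.0
scene [262 205   6  21  78] [264.7308 215.0769]
side [297 188  18  13 154] [305.3052 193.3377]
wing (array([ 0.5999, -0.1361,  0.1399]), np.float64(0.0007018212869535769))
[ 270  177   17   74 1180] [278.0059 213.8229] ((277.9999694824219, 213.49996948242188), (72.99998474121094, 15.999998092651367), 90.0)
[[ 0.6299 -0.1432  0.142 ]
 [ 0.624  -0.155   0.142 ]
 [ 0.5655 -0.1259  0.142 ]
 [ 0.5719 -0.1132  0.142 ]]
edge 0.0132 yaw -2.037
edge 0.0654 yaw 2.681
wing ctr z.142 [ 0.5987 -0.1347  0.142 ]
t 7.6 pos [ 0.5992 -0.1373  0.2362] yaw -2.037 q6 1.671 F [-0.1 -0.5 -0.4]
shift [ 0.0002 -0.002   0.1092] rot [0.    0.003 0.003]
```

View pics/w3.png

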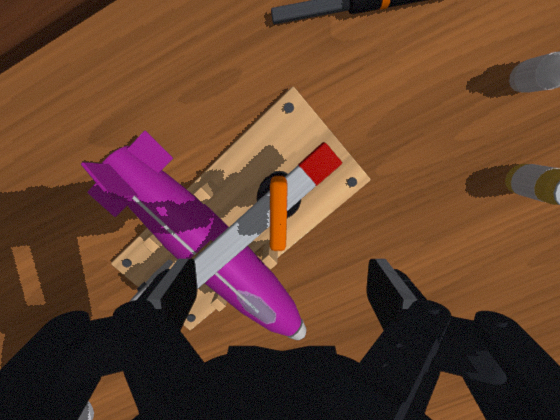

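The wing is vertical in the image at col 278, between the fingers (midline about col 281), so the yaw is aligned. Descending to grip.

```bash
python3 -m jog '[{"x":0,"y":-0.002,"z":0.03,"rx":0,"ry":0,"rz":0},{"x":0,"y":-0.002,"z":0.06,"rx":0,"ry":0,"rz":0},{"x":0,"y":-0.002,"z":0.085,"rx":0,"ry":0,"rz":0},{"x":0,"y":-0.002,"z":0.1,"rx":0,"ry":0,"rz":0},{"x":0,"y":-0.002,"z":0.108,"rx":0,"ry":0,"rz":0},{"x":0,"y":-0.002,"z":0.108,"rx":0,"ry":0,"rz":0}]' 0
python3 -m jog '[{"x":0,"y":0,"z":0,"rx":0,"ry":0,"rz":0},{"x":0,"y":0,"z":0,"rx":0,"ry":0,"rz":0},{"x":0,"y":0,"z":0,"rx":0,"ry":0,"rz":0},{"x":0,"y":0,"z":0,"rx":0,"ry":0,"rz":0},{"x":0,"y":0,"z":0,"rx":0,"ry":0,"rz":0},{"x":0,"y":0,"z":0,"rx":0,"ry":0,"rz":0},{"x":0,"y":0,"z":0,"rx":0,"ry":0,"rz":0},{"x":0,"y":0,"z":0,"rx":0,"ry":0,"rz":0}]' 255
python3 -c "
from h import *
s=sense();print(s['ft_torque'],s['force']);go(np.r_[.5995,-.1353,.127],-2.04)"
```

```text
time: 8.2
eef_pos: [0.6003, -0.1356, 0.1287]
eef_rot: [-0.0, 0.973, -0.231, -0.001]
force: [-0.5, -0.3, -0.0]
grip_width: 0.0853
grip_force: 0.0
time: 9.0
eef_pos: [0.6014, -0.1354, 0.1304]
eef_rot: [-0.0, 0.973, -0.231, 0.001]
force: [1.1, 2.6, 3.4]
grip_width: 0.0127
grip_force: 60.5
[ 0.45917289 -0.11957884 -0.0117934 ] [1.10703976 2.58091807 3.39550457]
t 9.0 pos [ 0.6014 -0.1354  0.1304] yaw -2.038 q6 1.675 F [1.1 2.6 3.4]
shift [-0.0017  0.0007  0.0034] rot [-0.001 -0.001  0.002]
```

```bash
cat > st.py <<'E'
from h import *
s=sense();r=R.from_quat(np.roll(s['eef_rot'],-1)).as_matrix()
print('yaw',np.arctan2(r[1,1],r[0,1]).round(3),'q6',s['qpos'][5].round(3),'T',s['ft_torque'].round(2),'F',s['force'].round(1),'tau6',s['joint_torque'][5].round(2),'pos',s['eef_pos'].round(4),'w',round(s['grip_width'],4),'t',round(s['time'],2))
E
python3 -m jog '[{"x":0,"y":0,"z":0,"rx":0,"ry":0,"rz":-0.1},{"x":0,"y":0,"z":0,"rx":0,"ry":0,"rz":-0.2},{"x":0,"y":0,"z":0,"rx":0,"ry":0,"rz":-0.3},{"x":0,"y":0,"z":0,"rx":0,"ry":0,"rz":-0.4}]' >/dev/null; python3 st.py
python3 -m jog '[{"x":0,"y":0,"z":0,"rx":0,"ry":0,"rz":-0.08},{"x":0,"y":0,"z":0,"rx":0,"ry":0,"rz":-0.16},{"x":0,"y":0,"z":0,"rx":0,"ry":0,"rz":-0.24}]' >/dev/null; python3 st.py
```

```text
yaw -1.634 q6 1.271 T [ 0.62 -0.23 -0.01] F [1.6 3.6 2.9] tau6 0.76 pos [ 0.6015 -0.135   0.1303] w 0.0128 t 9.4
yaw -1.395 q6 1.032 T [ 0.77 -0.33 -0.02] F [1.7 3.9 3.2] tau6 0.62 pos [ 0.6016 -0.1347  0.1301] w 0.0129 t 9.7
```

```bash
python3 -m jog '[{"x":0,"y":0,"z":0,"rx":0,"ry":0,"rz":-0.05},{"x":0,"y":0,"z":0,"rx":0,"ry":0,"rz":-0.1}]' >/dev/null; python3 st.py
python3 -m jog '[{"x":0,"y":0,"z":0,"rx":0,"ry":0,"rz":-0.05},{"x":0,"y":0,"z":0,"rx":0,"ry":0,"rz":-0.1}]' >/dev/null; python3 st.py
python3 -m jog '[{"x":0,"y":0,"z":0,"rx":0,"ry":0,"rz":-0.05},{"x":0,"y":0,"z":0,"rx":0,"ry":0,"rz":-0.1}]' >/dev/null; python3 st.py
```

```text
yaw -1.296 q6 0.933 T [ 0.86 -0.22  0.01] F [0.1 4.2 3.4] tau6 0.4 pos [ 0.6015 -0.1346  0.1302] w 0.013 t 9.9
yaw -1.196 q6 0.833 T [ 0.89 -0.25 -0.02] F [0.5 5.  3.4] tau6 0.35 pos [ 0.6015 -0.1345  0.1302] w 0.013 t 10.1
yaw -1.096 q6 0.733 T [ 0.95 -0.19 -0.06] F [-0.8  5.8  3.7] tau6 0.35 pos [ 0.6015 -0.1344  0.1303] w 0.013 t 10.3
```

```bash
python3 -m jog '[{"x":0,"y":0,"z":0,"rx":0,"ry":0,"rz":-0.05},{"x":0,"y":0,"z":0,"rx":0,"ry":0,"rz":-0.05}]' >/dev/null; python3 st.py
python3 -m jog '[{"x":0,"y":0,"z":0,"rx":0,"ry":0,"rz":-0.05},{"x":0,"y":0,"z":0,"rx":0,"ry":0,"rz":-0.05}]' >/dev/null; python3 st.py
python3 -m jog '[{"x":0,"y":0,"z":0,"rx":0,"ry":0,"rz":-0.05},{"x":0,"y":0,"z":0,"rx":0,"ry":0,"rz":-0.05}]' >/dev/null; python3 st.py
```

```text
yaw -1.048 q6 0.685 T [ 1.02 -0.21  0.01] F [0.6 6.3 4.3] tau6 -0.17 pos [ 0.6014 -0.1344  0.1302] w 0.0132 t 10.5
yaw -0.998 q6 0.635 T [ 1.   -0.42  0.14] F [2.4 5.4 0.6] tau6 -0.09 pos [ 0.6013 -0.1343  0.1297] w 0.0126 t 10.7
yaw -0.948 q6 0.585 T [ 1.   -0.68  0.06] F [ 3.4  5.  -2.3] tau6 -0.08 pos [ 0.6012 -0.1342  0.1289] w 0.0125 t 10.9
```

```bash
python3 -m jog '[{"x":0,"y":0,"z":0,"rx":0,"ry":0,"rz":-0.04},{"x":0,"y":0,"z":0,"rx":0,"ry":0,"rz":-0.04}]' >/dev/null; python3 st.py
python3 -m jog '[{"x":0,"y":0,"z":0,"rx":0,"ry":0,"rz":-0.04},{"x":0,"y":0,"z":0,"rx":0,"ry":0,"rz":-0.04}]' >/dev/null; python3 st.py
```

```text
yaw -0.908 q6 0.546 T [ 0.85 -0.8  -0.01] F [ 3.6  5.4 -3.7] tau6 -0.12 pos [ 0.6012 -0.1341  0.1285] w 0.0129 t 11.1
yaw -0.868 q6 0.506 T [ 0.88 -0.82  0.01] F [ 3.5  4.2 -3.5] tau6 -0.13 pos [ 0.6012 -0.1341  0.1284] w 0.0131 t 11.3
```

```bash
python3 -m jog '[{"x":0,"y":0,"z":0.001,"rx":0,"ry":0,"rz":0},{"x":0,"y":0,"z":0.002,"rx":0,"ry":0,"rz":0}]' >/dev/null; python3 st.py
python3 -m jog '[{"x":0,"y":0,"z":0.001,"rx":0,"ry":0,"rz":0},{"x":0,"y":0,"z":0.002,"rx":0,"ry":0,"rz":0}]' >/dev/null; python3 st.py
```

```text
yaw -0.869 q6 0.506 T [ 0.94 -0.83  0.03] F [ 4.   4.3 -2.5] tau6 0.01 pos [ 0.6012 -0.1341  0.1264] w 0.013 t 11.5
yaw -0.869 q6 0.506 T [ 0.92 -0.78  0.04] F [ 4.2  5.1 -2.9] tau6 0.01 pos [ 0.6012 -0.1341  0.1244] w 0.0128 t 11.7
```

```bash
python3 -m jog '[{"x":0,"y":0,"z":0.001,"rx":0,"ry":0,"rz":0},{"x":0,"y":0,"z":0.002,"rx":0,"ry":0,"rz":0}]' >/dev/null; python3 st.py
python3 -m jog '[{"x":0,"y":0,"z":0.001,"rx":0,"ry":0,"rz":0},{"x":0,"y":0,"z":0.0015,"rx":0,"ry":0,"rz":0}]' >/dev/null; python3 st.py
```

```text
yaw -0.869 q6 0.506 T [ 0.98 -0.6   0.02] F [3.2 5.7 0.2] tau6 0.01 pos [ 0.6012 -0.1341  0.1226] w 0.013 t 11.9
yaw -0.869 q6 0.506 T [ 1.1  -0.23 -0.02] F [1.8 5.3 4.5] tau6 0.01 pos [ 0.6013 -0.1342  0.1222] w 0.0124 t 12.1
```

```bash
python3 -m jog '[{"x":0,"y":0,"z":0,"rx":0,"ry":0,"rz":0.08},{"x":0,"y":0,"z":0,"rx":0,"ry":0,"rz":0.16},{"x":0,"y":0,"z":0,"rx":0,"ry":0,"rz":0.24}]' >/dev/null; python3 st.py
python3 -m jog '[{"x":0,"y":0,"z":0,"rx":0,"ry":0,"rz":0.05},{"x":0,"y":0,"z":0,"rx":0,"ry":0,"rz":0.1}]' >/dev/null; python3 st.py
python3 -m jog '[{"x":0,"y":0,"z":0,"rx":0,"ry":0,"rz":0.05},{"x":0,"y":0,"z":0,"rx":0,"ry":0,"rz":0.1}]' >/dev/null; python3 st.py
```

```text
yaw -1.112 q6 0.749 T [ 0.96 -0.37  0.04] F [2.1 4.9 3. ] tau6 -0.62 pos [ 0.6014 -0.1344  0.1221] w 0.0129 t 12.4
yaw -1.211 q6 0.848 T [ 0.82 -0.59 -0.03] F [ 3.7  4.3 -1.8] tau6 -0.41 pos [ 0.6014 -0.1345  0.122 ] w 0.0129 t 12.6
yaw -1.311 q6 0.948 T [ 0.77 -0.65  0.03] F [ 3.7  4.3 -1.5] tau6 -0.41 pos [ 0.6014 -0.1346  0.1216] w 0.013 t 12.8
```

```bash
python3 -m jog '[{"x":0,"y":0,"z":0.0006,"rx":0,"ry":0,"rz":0.07},{"x":0,"y":0,"z":0.0012,"rx":0,"ry":0,"rz":0.14}]' >/dev/null; python3 st.py
python3 -m jog '[{"x":0,"y":0,"z":0.0005,"rx":0,"ry":0,"rz":0.07},{"x":0,"y":0,"z":0.001,"rx":0,"ry":0,"rz":0.14}]' >/dev/null; python3 st.py
python3 -m jog '[{"x":0,"y":0,"z":0.0005,"rx":0,"ry":0,"rz":0.07},{"x":0,"y":0,"z":0.001,"rx":0,"ry":0,"rz":0.14}]' >/dev/null; python3 st.py
```

```text
yaw -1.452 q6 1.089 T [ 0.74 -0.52 -0.03] F [2.3 3.7 0.5] tau6 -0.57 pos [ 0.6015 -0.1348  0.1206] w 0.0128 t 13.0
yaw -1.592 q6 1.229 T [ 0.65 -0.52  0.01] F [2.1 2.4 0.9] tau6 -0.58 pos [ 0.6015 -0.135   0.1198] w 0.0129 t 13.2
yaw -1.732 q6 1.369 T [ 0.73 -0.39 -0.01] F [2.4 4.  2.1] tau6 -0.56 pos [ 0.6015 -0.1351  0.119 ] w 0.0132 t 13.4
```

```bash
python3 -m jog '[{"x":0,"y":0,"z":0.0004,"rx":0,"ry":0,"rz":0.07},{"x":0,"y":0,"z":0.0008,"rx":0,"ry":0,"rz":0.14}]' >/dev/null; python3 st.py
python3 -m jog '[{"x":0,"y":0,"z":0.0003,"rx":0,"ry":0,"rz":0.05},{"x":0,"y":0,"z":0.0005,"rx":0,"ry":0,"rz":0.1}]' >/dev/null; python3 st.py
python3 -m jog '[{"x":0,"y":0,"z":0,"rx":0,"ry":0,"rz":0.05},{"x":0,"y":0,"z":0,"rx":0,"ry":0,"rz":0.05}]' >/dev/null; python3 st.py
```

```text
yaw -1.872 q6 1.509 T [ 0.62 -0.33  0.  ] F [1.3 3.2 3.3] tau6 -0.55 pos [ 0.6015 -0.1353  0.1184] w 0.013 t 13.6
yaw -1.971 q6 1.608 T [ 0.64 -0.12  0.02] F [0.9 3.  4.3] tau6 -0.45 pos [ 0.6014 -0.1354  0.1183] w 0.0128 t 13.8
yaw -2.018 q6 1.656 T [ 0.7  -0.21  0.03] F [0.6 4.4 3.7] tau6 0.23 pos [ 0.6014 -0.1354  0.1183] w 0.0129 t 14.0
```

```bash
python3 -m jog '[{"x":0,"y":0,"z":0,"rx":0,"ry":0,"rz":0.04},{"x":0,"y":0,"z":0,"rx":0,"ry":0,"rz":0.06}]' >/dev/null; python3 st.py
python3 -m jog '[{"x":0,"y":0,"z":0,"rx":0,"ry":0,"rz":0.03},{"x":0,"y":0,"z":0,"rx":0,"ry":0,"rz":0.04}]' >/dev/null; python3 st.py
python3 -m jog '[{"x":0,"y":0,"z":0,"rx":0,"ry":0,"rz":0.03},{"x":0,"y":0,"z":0,"rx":0,"ry":0,"rz":0.04}]' >/dev/null; python3 st.py
```

```text
yaw -2.078 q6 1.715 T [ 0.85 -0.25  0.27] F [0.7 3.2 4.5] tau6 0.21 pos [ 0.6014 -0.1354  0.1183] w 0.0129 t 14.2
yaw -2.117 q6 1.755 T [ 0.96 -0.34  0.37] F [0.8 3.7 4.5] tau6 0.43 pos [ 0.6014 -0.1355  0.1183] w 0.0128 t 14.4
yaw -2.157 q6 1.795 T [ 1.04 -0.38  0.57] F [1.1 4.1 5.5] tau6 0.56 pos [ 0.6013 -0.1355  0.1182] w 0.0127 t 14.6
```

The firm stop is reached, with torque at 0.57 N m and the knob 12 mm below the crown. I'll relax the twist, open, retreat and check.

```bash
python3 -m jog '[{"x":0,"y":0,"z":0,"rx":0,"ry":0,"rz":-0.06},{"x":0,"y":0,"z":0,"rx":0,"ry":0,"rz":-0.08}]' >/dev/null
python3 -m jog '[{"x":0,"y":0,"z":0,"rx":0,"ry":0,"rz":0},{"x":0,"y":0,"z":0,"rx":0,"ry":0,"rz":0},{"x":0,"y":0,"z":0,"rx":0,"ry":0,"rz":0},{"x":0,"y":0,"z":0,"rx":0,"ry":0,"rz":0},{"x":0,"y":0,"z":0,"rx":0,"ry":0,"rz":0}]' 0 >/dev/null; python3 st.py
python3 -m jog '[{"x":0,"y":0,"z":-0.02,"rx":0,"ry":0,"rz":0},{"x":0,"y":0,"z":-0.05,"rx":0,"ry":0,"rz":0},{"x":0,"y":0,"z":-0.09,"rx":0,"ry":0,"rz":0},{"x":0,"y":0,"z":-0.12,"rx":0,"ry":0,"rz":0},{"x":0,"y":0,"z":-0.14,"rx":0,"ry":0,"rz":0},{"x":0,"y":0,"z":-0.14,"rx":0,"ry":0,"rz":0},{"x":0,"y":0,"z":-0.14,"rx":0,"ry":0,"rz":0}]'
python3 look.py pics/w4.png; python3 -c "
from cell import optics;import cv2
im=optics.read_camera('side')[140:250,225:345];cv2.imwrite('pics/s4.png',cv2.resize(im,None,fx=4,fy=4)[:,:,::-1])"
```

```text
yaw -2.078 q6 1.716 T [ 0.06 -0.    0.04] F [ 0.4 -0.3  0.6] tau6 0.0 pos [ 0.6005 -0.1361  0.1174] w 0.0837 t 15.3
time: 16.0
eef_pos: [0.6007, -0.1358, 0.2574]
eef_rot: [0.0, 0.968, -0.251, -0.0]
force: [-0.2, -0.3, -0.6]
grip_width: 0.0854
grip_force: 0.0
scene [262 208   7  20  81] [265.2099 218.1852]
side [297 191  17  13 151] [305.1258 196.5762]
wing (array([ 0.6005, -0.1354,  0.1268]), np.float64(0.000757111057066815))
[270 171  21  66 937] [280.1355 203.7289] ((280.0692443847656, 203.55384826660156), (65.36630249023438, 15.132237434387207), 82.87498474121094)
[[ 0.6322 -0.1414  0.142 ]
 [ 0.6271 -0.1539  0.142 ]
 [ 0.5696 -0.1308  0.142 ]
 [ 0.5748 -0.1175  0.142 ]]
edge 0.0134 yaw -1.954
edge 0.062 yaw 2.761
wing ctr z.142 [ 0.6017 -0.1363  0.142 ]
t 16.15 pos [ 0.5997 -0.1354  0.2552] yaw -2.078 q6 1.715 F [-0.1 -0.1  0.4]
shift [ 0.0009 -0.0002  0.1282] rot [ 0.001  0.004 -0.038]
```

View pics/s4.png

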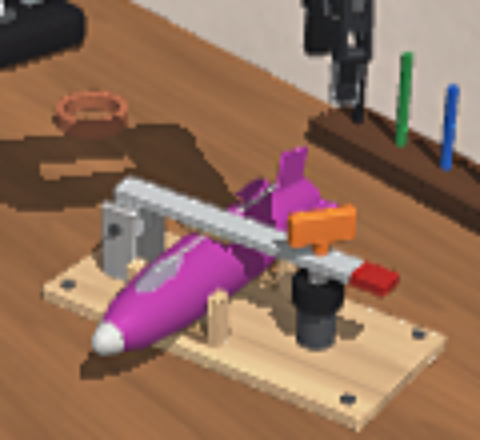

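The side view shows the bar level, the knob seated on the stud at (322,228) and the gripper clear. The wing sits about 12 mm lower than on the crown, which matches fully home.

```bash
python3 -c "
from cell import ticket
print(ticket.sign_off())"
```

```text
the job is handed in; nothing more can be done
None
```

The job is handed in: the bar is fully down, the knob clicked into a thread start after a backward turn of about 1.1 rad, and it was then screwed clockwise to its firm stop, about 12 mm below the crown. The gripper is open and clear, it went nowhere near the other bench items, and the sign-off gave no verdict.

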